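# Clamp the mended toy paddle in the lever press

## Robot

A 6-joint arm with a two-finger parallel gripper is mounted at the origin on the work surface. World frame = base frame: x ahead of the robot, y to its left, z up, the work surface at z = 0. Lengths are in m, angles in rad, forces in N, time in s.
With the tool pointing down it reaches from about 0.425 to 0.95 m from the base axis. Payload 3.5 kg.
Tool frame: the origin (TCP) lies on the centre line of the jaws, within the pads' length; the fingertips stand 17 mm ahead of it and the grasp point (between the pads) lies 2 mm behind it (bot.finger_overhang is the z of the fingertips in the tool frame, in m); z points along the fingers, y is the line along which they close (so a half turn about z gives the same grasp; the last joint's range is limited). The gripper opens to 85 mm and grips with 20 to 120 N. Pads are 22 mm wide; open, the fingers measure 114 mm over their backs; the gripper's body (76 mm by 85 mm) begins 54 mm behind the grasp point. The pads swing forward as they close: fully open they stand 13 mm farther back than shut.
Start: joints at [-1.423, 0.286, 1.577, -0, 1.279, -0.15], TCP at [0.198, -0.645, 0.248] pointing down, gripper open.
Joint ranges: [-2.77, 2.77], [-0.9, 2.22], [0.21, 2.48], [-1.53, 4.67], [0.24, 2.81], [-2.84, 2.84]. Speed limits (rad/s): [2.79, 2.79, 3.14, 3.14, 3.14, 3.14].

## Interface

Orientations are given as a unit quaternion [w, x, y, z].
In Python, from workcell import sensors, get_image, order, bot gives the robot as it stands.
- The arm moves only by the shell command python3 -m creep 'ROWS'. ROWS is a JSON object of lists of equal length, an entry for each row: "dp": the shift along the tool's x, y, z in mm, a list of three; "rotation": the turn, a rotation vector about the tool's x, y, z in degrees, a list of three; "claw": the opening in per cent of the stroke, from 0 (shut) to 100 (fully open). A call has exactly 8 rows; each row shifts and turns the commanded pose from where the row before left it, along the tool's axes as they then stand; what a row does not reach is not made up. A row lasts 1/10 s, in which the tool goes at most 50 mm and 8.59 degrees, less where a joint would pass 70% of its speed; a pose out of reach is approached as far as the arm can. A call with a gripper value outside its range is refused whole. The fingers move at their own pace and stop on an object; the grip force is fixed at half the most. Time passes only in rows, so rows that do not move let the fingers close, or fill a call up. It gives the time, the measured TCP pose, the force, the opening and the grip force at its end, in the units of the state.
- sensors.state(): the state, without advancing time (a new reading comes with each control period).
- get_image(name): name is "side" or "top" or "wrist"; returns a dict with "pixels" (400x640x3 uint8, blue, green, red), "intrinsics" (3x3 intrinsics, pixels), "pose" (4x4, takes a point from camera to world coordinates). Camera axes: x right, y down, z forward; pixel columns grow to the right and rows downward; lengths in m; the calibration is good to about 2 mm. The wrist camera is an equidistant fisheye: a pixel r from the principal point sees the ray r / f radians off the axis. A picture is of the moment at which its call begins. There is no depth.
- order.job_done(): hands the job in; it is judged then, once.
The state is a dict: "t": time; "q": joint angles; "joint_velocities": joint speeds; "joint_efforts": joint torques, N m; "ee_pos": TCP position; "eef_rot": TCP orientation; "force": force on the tool from outside, world axes, zero at the start; "wrist_torque": the same for the moment, N m; "width": finger opening in m; "gripper_force": force on a finger pad.
Only numpy, scipy, OpenCV 4.12 (cv2) and the standard library are available. Lean on these libraries where they do the work, as an engineer would, in place of code of your own. Each camera call takes 0.05 s, during which the arm holds its last target. There are 200 camera calls.

## Task

The red toy paddle has just been mended and must go in the blue lever press. Take the yellow toy bus off the press bed and stand it on its wheels, well inside the green bin; then pull the paddle out from under the low rack and lay it flat and square across the wooden bed, handle sticking out to either side, the yellow dot on its blade at the middle of the bed under the rubber pad. Let go of it, then press the red lever down until the catch holds it down by itself with the pad gripping the blade; do not move or tip the cup, bottle, tin, jar, tape or books around.

Things in the scene. Friction and masses are not known exactly. Their poses are not given: they have to be found in the camera images.
- press: blue lever press, fixed; base x from -120 to 155, 90 (y) x 14 mm. Origin under the bed's centre; x runs from the lever's grip end to its hinge, y across the bed. Cheeks (outer faces y = +-38, 109 tall) hold the hinge pin at x = 130, z = 85 mm. A post at x = -102 (28 wide, 66 tall), below the grip, holds the catch's sprung ball. Lever up: 80 mm between bed and pad
- press_bed (a point): centre of the top of the press's wooden bed, 30 mm above the table, right under the rubber pad; the bed measures 90 (press x) x 100 (press y) mm; same axes as the press
- press_arm (a joint): angle of the press lever in rad: 0 sprung up (28.6 degrees above level), 0.5 fully down and level. The spring pushes it up (3 N at the grip; about 12 N near the end as a tongue passes the catch's ball at 0.42 to 0.46); beyond that the detent holds it at 0.5. The lever bar is 26 mm wide, 14 thick
- press_grip (a point): centre of the top face of the lever's red grip (62 mm long, 36 wide, 24 thick), 225 mm from the hinge pin: press here from above. It moves on an arc about the hinge pin, ending 97 mm above the table
- press_pad: black rubber pad (36 x 30 mm) under the lever, sprung, 12 mm of give; origin at the centre of its lower face, 130 mm from the hinge
- bus: yellow toy bus, 130 (x) x 42 (y) x 44 (z) mm; origin at the centre of its underside. It starts lying across the press bed, one end under the lever, the other sticking out to a side
- bin: green open bin, fixed, outside 170 (x) x 200 (y) x 55 tall, walls and floor 5 mm; origin at the centre of its underside. The bus fits lengthwise along the bin's y
- rack: low wooden rack, fixed, 130 (x, deep) x 200 (y) mm; its board lies 43 to 55 mm above the table on two side walls, open to the front (-x) and back; cartons up to 131 mm high stand on its rear part (x from -3 mm on). Origin at the table under its centre
- paddle: toy paddle, 18 mm thick: red blade 90 (x) x 56 (y) mm with a yellow dot at its middle, and a wooden handle 26 mm wide that runs from the blade to x = +120. Origin at the underside of the blade's centre, under the dot. It starts flat on the table, handle and part of the blade under the rack, 55 to 65 mm of the blade sticking out in front
- paddle_grip (a point): point on the paddle handle to hold it by, 78 mm from the blade's centre, at half thickness
- cup: blue ceramic cup, 62 mm across, 85 tall; bystander; origin at the centre of its underside
- glue: white glue bottle with orange cap, 52 mm across, 120 tall; bystander; origin at the centre of its underside
- tin: food tin with paper label, 60 mm across, 70 tall; bystander; origin at the centre of its underside
- jar: glass jar with red cap, 62 mm across, 90 tall; bystander; origin at the centre of its underside
- tape: roll of clear tape lying flat, 64 mm across, 40 tall; bystander; origin at the centre of its underside
- books: stack of three books, 130 x 190 mm, 66 tall; bystander; origin at the centre of its underside
Things that resemble listed ones, but are neither listed nor needed, are in the scene too. Of the things like the paddle, leave any that is white; of the rest the smaller one is meant.

How it is judged:
By the outcome, as a careful person would: the job done as asked, in the order asked, and still so for the second after the job is handed in, with the robot touching nothing.
It also fails if it takes over 72 s, if anything falls off the work surface, if the arm or the gripper's body presses on something with over 40 N, if the wrist force passes 120 N, or if a joint passes its speed limit or range.

## Working session

There is one attempt and no reset: what is moved stays moved. The work goes in short steps, Python scripts to look and compute and a shell command to move; the robot and the scene stay as the last step left them, time stands still between calls to the robot, and variables do not carry over. Pictures are saved under pics/ and viewed, at most 10 in all, crops included, and the job is handed in when it is done.

```bash
mkdir -p pics; cat > h.py <<'E'
import numpy as np, cv2
from workcell import sensors, get_image, order, bot
def ray(im,u,v):
    K=im["intrinsics"];T=np.array(im["pose"])
    d=np.array([(u-K[0][2])/K[0][0],(v-K[1][2])/K[1][1],1.0])
    return T[:3,3],T[:3,:3]@d
def onplane(im,u,v,z):
    o,d=ray(im,u,v);return o+d*(z-o[2])/d[2]
def proj(im,p):
    K=np.array(im["intrinsics"]);T=np.array(im["pose"])
    c=T[:3,:3].T@(np.array(p)-T[:3,3]);q=K@c;return q[:2]/q[2]
E
python3 - <<'E'
from h import *
import pickle
for n in("top","side","wrist"):
    im=get_image(n);cv2.imwrite(f"pics/{n}0.png",im["pixels"]);pickle.dump(im,open(n+"0.pkl","wb"))
    print(n,np.round(im["pose"],3).tolist(),np.round(im["intrinsics"],1).tolist())
print(sensors.state())
E
```

```text
top [[-0.021, -0.986, 0.163, 0.235], [-1.0, 0.022, 0.005, 0.094], [-0.009, -0.163, -0.987, 1.61], [0.0, 0.0, 0.0, 1.0]] [[425.9, 0.0, 321.5], [0.0, 425.9, 198.4], [0.0, 0.0, 1.0]]
side [[-0.984, -0.133, 0.114, 0.273], [-0.176, 0.757, -0.63, 1.169], [-0.003, -0.64, -0.768, 1.461], [0.0, 0.0, 0.0, 1.0]] [[505.4, 0.0, 313.4], [0.0, 505.4, 203.8], [0.0, 0.0, 1.0]]
wrist [[0.294, -0.916, -0.271, 0.267], [-0.956, -0.282, -0.083, -0.624], [-0.001, 0.284, -0.959, 0.373], [0.0, 0.0, 0.0, 1.0]] [[309.7, 0.0, 317.9], [0.0, 309.7, 201.5], [0.0, 0.0, 1.0]]
{'t': 0.15, 'q': array([-1.42298536e+00,  2.87003522e-01,  1.57785286e+00,  2.79257271e-05,
        1.27861982e+00, -1.50013516e-01]), 'joint_velocities': array([ 5.52607391e-05, -1.95860839e-03, -2.54693523e-03,  6.41371945e-04,
        6.65701041e-04, -2.12024357e-04]), 'joint_efforts': array([ 6.80615121e-04, -4.06606579e+01, -2.93138856e+01, -1.43872544e-04,
        3.98543125e-03, -1.78624155e-06]), 'ee_pos': array([ 0.19802565, -0.64478842,  0.24723076]), 'eef_rot': array([-9.41759514e-04,  9.88933205e-01,  1.48358446e-01,  1.44044551e-05]), 'force': array([-0.64819291,  0.23987229, -0.09744303]), 'wrist_torque': array([ 0.01240685, -0.00908412,  0.02906085]), 'gripper_force': 0.0, 'width': 0.08539661332859737}
```

View pics/top0.png

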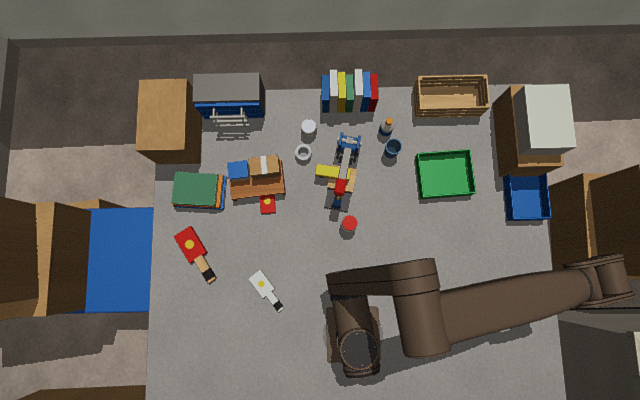

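View pics/side0.png

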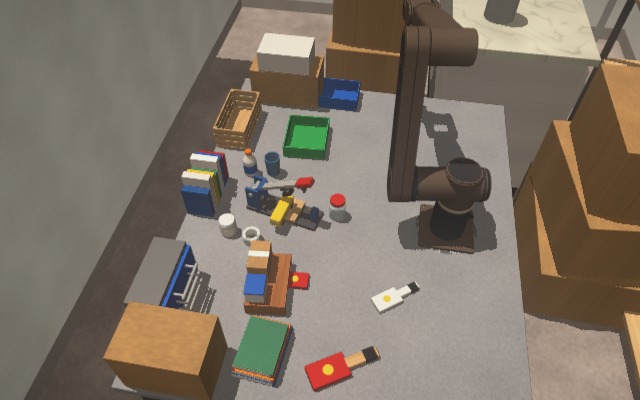

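The top view shows the press (345,175), with the bus at (328,171) across it. The green bin is at (445,175) and the rack at (257,178).
Paddle look-alikes in the top view are large red (190,245), white (262,284) and small red partly under the rack (267,204). I choose (267,204) because it is red, the smaller one, and under the rack. Next is one close crop to check it.

```bash
python3 - <<'E'
from h import *
import pickle
t=pickle.load(open("top0.pkl","rb"));s=pickle.load(open("side0.pkl","rb"))
a=cv2.resize(t["pixels"][125:245,220:400],None,fx=4.4,fy=4.4,interpolation=cv2.INTER_CUBIC)[:300*2,:800]
cv2.imwrite("pics/crop_top.png",a)
b=cv2.resize(s["pixels"][150:300,210:360],None,fx=4,fy=4,interpolation=cv2.INTER_CUBIC)
cv2.imwrite("pics/crop_side.png",b)
def blobs(im,lo,hi,box,name,z,minA=12):
    hsv=cv2.cvtColor(im["pixels"],cv2.COLOR_BGR2HSV);x0,y0,x1,y1=box
    m=np.zeros(hsv.shape[:2],np.uint8);m[y0:y1,x0:x1]=cv2.inRange(hsv,lo,hi)[y0:y1,x0:x1]
    for c in cv2.findContours(m,cv2.RETR_EXTERNAL,cv2.CHAIN_APPROX_NONE)[0]:
        if cv2.contourArea(c)<minA: continue
        (u,v),(w,h),an=cv2.minAreaRect(c)
        print(name,np.round((u,v,w,h,an),1),"corners@z",z,[np.round(onplane(im,*p,z)[:2],3).tolist() for p in cv2.boxPoints(((u,v),(w,h),an))],"c",np.round(onplane(im,u,v,z),3)[:2])
B=(220,125,400,245)
blobs(t,(20,150,120),(35,255,255),B,"bus/dot T",.055,4)
blobs(t,(0,150,80),(6,255,255),B,"red T",.018)
blobs(t,(50,100,40),(75,255,255),(400,130,500,220),"bin T",.055)
blobs(t,(100,120,50),(120,255,255),(300,125,400,220),"blue T",.1)
blobs(s,(20,150,120),(35,255,255),(210,150,360,300),"yel S",.055,4)
blobs(s,(0,150,80),(6,255,255),(210,150,360,300),"red S",.018)
E
```

```text
bus/dot T [266.5 200.5   5.    5.   90. ] corners@z 0.055 [[0.498, 0.316], [0.498, 0.297], [0.479, 0.297], [0.479, 0.316]] c [0.489 0.307]
bus/dot T [348.4 173.7   2.9   9.4  11.3] corners@z 0.055 [[0.567, 0.01], [0.602, 0.002], [0.6, -0.009], [0.565, -0.001]] c [0.583 0.001]
bus/dot T [327.  170.3  23.   10.7   8.7] corners@z 0.055 [[0.585, 0.126], [0.626, 0.119], [0.611, 0.034], [0.57, 0.041]] c [0.598 0.08 ]
red T [349.4 222.7  13.9  14.3  26.6] corners@z 0.018 [[0.392, 0.036], [0.44, 0.01], [0.415, -0.035], [0.368, -0.01]] c [0.403 0.   ]
red T [267. 204.  18.  14.  90.] corners@z 0.018 [[0.516, 0.336], [0.515, 0.283], [0.446, 0.283], [0.447, 0.336]] c [0.481 0.31 ]
red T [339.9 186.7  10.2  16.3  11.3] corners@z 0.018 [[0.515, 0.058], [0.577, 0.044], [0.568, 0.006], [0.507, 0.02]] c [0.542 0.032]
bin T [446.1 173.6  46.1  55.8  85.6] corners@z 0.055 [[0.658, -0.258], [0.67, -0.468], [0.494, -0.467], [0.483, -0.261]] c [ 0.576 -0.363]
blue T [336.7 202.3   6.8   6.1  14. ] corners@z 0.1 [[0.462, 0.063], [0.483, 0.057], [0.477, 0.034], [0.455, 0.04]] c [0.469 0.048]
blue T [348.9 
[... 247 characters left out ...]
87 0.334]
yel S [281.2 207.4  10.9  31.1  28.3] corners@z 0.055 [[0.625, 0.111], [0.601, -0.024], [0.561, -0.006], [0.586, 0.127]] c [0.594 0.053]
yel S [211.5 174.5   5.    3.   90. ] corners@z 0.055 [[0.899, -0.07], [0.888, -0.072], [0.88, -0.047], [0.891, -0.045]] c [ 0.89  -0.059]
red S [298.1 279.9  19.1  15.5   6.3] corners@z 0.018 [[0.508, 0.348], [0.515, 0.289], [0.451, 0.286], [0.446, 0.345]] c [0.48  0.317]
red S [337.  199.5  11.   14.   90. ] corners@z 0.018 [[0.434, -0.072], [0.382, -0.081], [0.375, -0.027], [0.426, -0.018]] c [ 0.404 -0.049]
red S [304.  181.5  16.    9.    0. ] corners@z 0.018 [[0.569, -0.089], [0.578, -0.135], [0.517, -0.146], [0.509, -0.1]] c [ 0.543 -0.117]
```

View pics/crop_top.png

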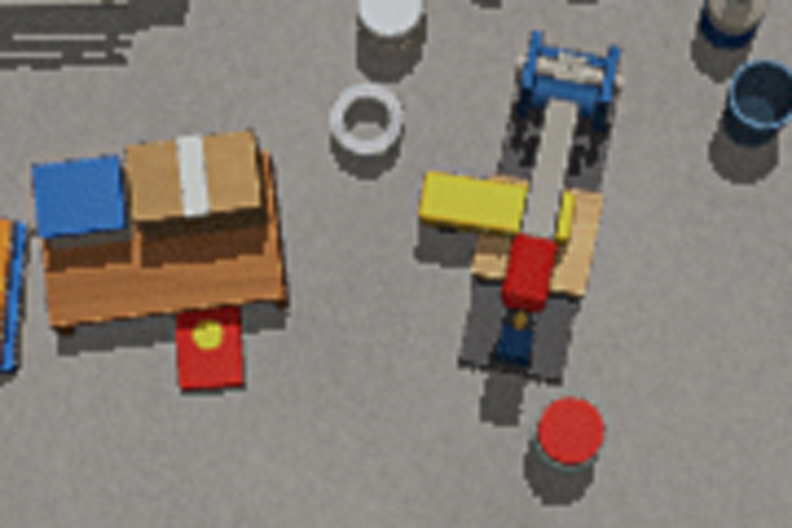

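View pics/crop_side.png

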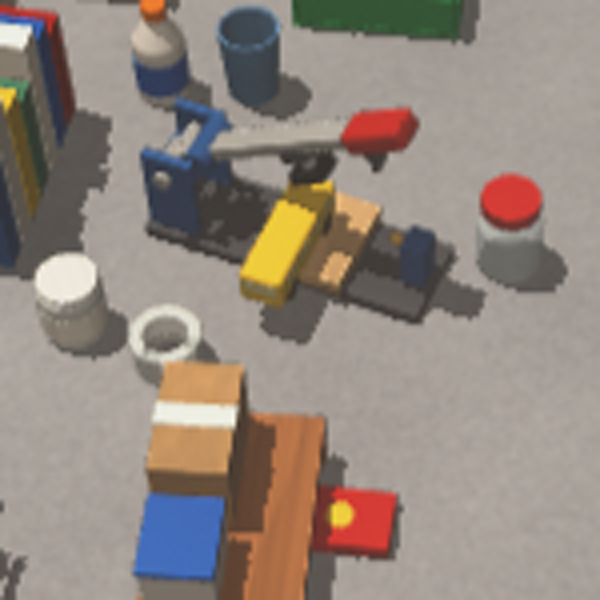

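The crops confirm the choice: a small red blade with a yellow dot (crop 208,335) sticks out from under the rack. The bus sticks out on the press's left side and its -y end is under the lever. Now I'll compute the geometry from those pixels.

```bash
python3 - <<'E'
from h import *
import pickle
t=pickle.load(open("top0.pkl","rb"));s=pickle.load(open("side0.pkl","rb"))
T=lambda c,z:onplane(t,220+c[0]/4.4,125+c[1]/4.4,z)[:2]
S=lambda c,z:onplane(s,210+c[0]/4,150+c[1]/4,z)[:2]
for n,c,z in [("base FL",(459,367),.014),("base FR",(560,382),.014),("bed FL",(472,275),.03),("bed FR",(582,297),.03),("bed BR",(603,195),.03),
 ("bus L1",(428,172),.074),("bus L2",(419,222),.074),("bus R1",(527,182),.074),("bus R2",(521,233),.074),("busR3",(572,195),.074),("post top front L",(497,358),.066),("cheek L top",(537,33),.109),("cheek R top",(615,48),.109),
 ("dot",(208,335),.018),("bl FL",(180,389),.018),("bl FR",(243,385),.018),("bl BR",(240,308),.018),("rack FL",(52,328),.055),("rack FR",(286,302),.055),("rack BR",(265,150),.055),
 ("tape",(366,120),.04)]: print("T",n,np.round(T(c,z),4))
for n,c,z in [("base FL",(420,318),.014),("base FR",(455,253),.014),("bed FL",(345,290),.03),("bed FR",(382,205),.03),("busL1",(243,276),.074),("busL2",(280,293),.074),("busR2",(332,222),.074),("dot",(341,515),.018),("bl FL",(388,555),.018),("bl FR",(397,492),.018)]: print("S",n,np.round(S(c,z),4))
E
```

```text
T base FL [0.4602 0.0932]
T base FR [0.4453 0.0068]
T bed FL [0.5374 0.0803]
T bed FR [ 0.5161 -0.0134]
T bed BR [ 0.6052 -0.0344]
T bus L1 [0.6181 0.1157]
T bus L2 [0.5752 0.1241]
T bus R1 [0.6075 0.0326]
T bus R2 [0.5638 0.0389]
T busR3 [ 0.5955 -0.0048]
T post top front L [0.4597 0.0614]
T cheek L top [0.7262 0.0222]
T cheek R top [ 0.7117 -0.0423]
T dot [0.4922 0.3087]
T bl FL [0.4458 0.3327]
T bl FR [0.4481 0.2787]
T bl BR [0.5152 0.2811]
T rack FL [0.4951 0.4353]
T rack FR [0.5129 0.2379]
T rack BR [0.6453 0.255 ]
T tape [0.674  0.1689]
S base FL [0.4616 0.1   ]
S base FR [0.4429 0.0211]
S bed FL [0.5309 0.0927]
S bed FR [ 0.5168 -0.0106]
S busL1 [0.6136 0.1262]
S busL2 [0.5778 0.1388]
S busR2 [0.5495 0.0528]
S dot [0.49   0.3147]
S bl FL [0.4448 0.345 ]
S bl FR [0.4485 0.2847]
```

```bash
cat >> h.py <<'E'
from scipy.spatial.transform import Rotation as R
def tool():
    s=sensors.state();w,x,y,z=s["eef_rot"];return s["ee_pos"],R.from_quat([x,y,z,w]).as_matrix()
def togo(p,yaw=None):
    """tool-frame shift (mm) to world point p, rotation about tool z (deg) to bring tool x to yaw"""
    q,M=tool();y0=np.degrees(np.arctan2(M[1,0],M[0,0]))
    print("dp",np.round(M.T@(np.array(p)-q)*1000,1),"yaw now",round(y0,1),"turn z",None if yaw is None else round(-(yaw-y0+180)%360-180,1) , "tilt",np.round(M[2],3))
def st():
    s=sensors.state();print("t",round(s["t"],2),"pos",np.round(s["ee_pos"],4),"F",np.round(s["force"],1),"w",round(s["width"],4),"gf",round(s["gripper_force"],1),"q",np.round(s["q"],2))
E
python3 -m creep '{"dp":[[33,-37,0],[33,-37,0],[33,-37,0],[33,-37,0],[33,-37,0],[33,-37,0],[33,-37,0],[33,-37,0]],"rotation":[[0,0,0],[0,0,0],[0,0,0],[0,0,0],[0,0,0],[0,0,0],[0,0,0],[0,0,0]],"claw":[100,100,100,100,100,100,100,100]}'
python3 -m creep '{"dp":[[33,-37,0],[33,-37,0],[33,-37,0],[33,-37,0],[33,-37,0],[33,-37,0],[33,-37,0],[33,-37,0]],"rotation":[[0,0,0],[0,0,0],[0,0,0],[0,0,0],[0,0,0],[0,0,0],[0,0,0],[0,0,0]],"claw":[100,100,100,100,100,100,100,100]}'
python3 -m creep '{"dp":[[0,0,0],[0,0,0],[0,0,0],[0,0,0],[0,0,0],[0,0,0],[0,0,0],[0,0,0]],"rotation":[[0,0,-8.1],[0,0,-8.1],[0,0,-8.1],[0,0,-8.1],[0,0,-8.1],[0,0,-8.1],[0,0,-8.1],[0,0,-8.1]],"claw":[100,100,100,100,100,100,100,100]}'
python3 - <<'E'
from h import *
import pickle
im=get_image("wrist");cv2.imwrite("pics/w1.png",im["pixels"]);pickle.dump(im,open("w1.pkl","wb"))
st();togo((.592,.088,.15),82)
E
```

```text
t: 0.95
ee_pos: [0.3639, -0.2828, 0.2481]
eef_rot: [-0.0, 0.989, 0.148, 0.0]
force: [1.7, 0.2, 0.2]
width: 0.0854
gripper_force: 0.0
t: 1.75
ee_pos: [0.5294, 0.0778, 0.2482]
eef_rot: [0.0, 0.989, 0.149, 0.0]
force: [0.8, -0.2, 0.5]
width: 0.0858
gripper_force: 0.0
t: 2.55
ee_pos: [0.5289, 0.0756, 0.2479]
eef_rot: [-0.0, 0.754, 0.657, -0.0]
force: [0.3, -0.2, -0.0]
width: 0.0853
gripper_force: 0.0
t 2.6 pos [0.5289 0.0756 0.2479] F [0.1 0.3 0.7] w 0.0853 gf 0.0 q [-0.05 -0.02  1.92  0.    1.25  0.08]
dp [20.6 61.  97.9] yaw now 82.4 turn z 0.4 tilt [-0.    -0.001 -1.   ]
```

View pics/w1.png

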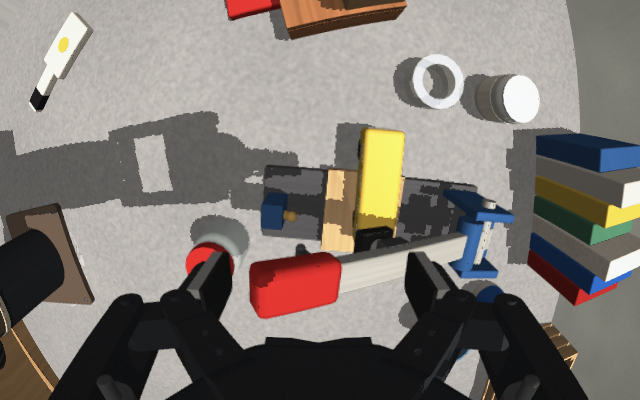

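The wrist view shows the bus upright on its wheels (top face 362,128 to 405,132, down to about 240). The bed's front edge runs (329,170) to (321,251), and the post is at (272,210). I'll cast fisheye rays through these.

```bash
cat >> h.py <<'E'
def fish(im,u,v,z):
    K=np.array(im["intrinsics"]);T=np.array(im["pose"]);a=np.array([(u-K[0,2])/K[0,0],(v-K[1,2])/K[1,1]])
    r=np.linalg.norm(a)+1e-9;d=T[:3,:3]@np.r_[a/r*np.sin(r),np.cos(r)];o=T[:3,3];return (o+d*(z-o[2])/d[2])[:2]
E
python3 - <<'E'
from h import *
import pickle
w=pickle.load(open("w1.pkl","rb"))
for n,c,z in [("bus1",(362,129),.074),("bus2",(405,132),.074),("bus3",(358,228),.074),("bus4",(399,230),.074),("bedFL",(329,170),.03),("bedFR",(321,251),.03),("baseFL",(266,166),.014),("baseFR",(261,232),.014),("blade corner",(230,17),.018),("blade corner R",(288,8),.018)]: print(n,np.round(fish(w,*c,z),4))
hsv=cv2.cvtColor(w["pixels"],cv2.COLOR_BGR2HSV);m=cv2.inRange(hsv,(20,150,120),(35,255,255));m[:,:340]=0;m[:,430:]=0;m[250:]=0
c=max(cv2.findContours(m,0,1)[0],key=cv2.contourArea);r=cv2.minAreaRect(c);print([np.round(fish(w,*p,.074),4).tolist() for p in cv2.boxPoints(r)])
E
```

```text
bus1 [0.5787 0.1258]
bus2 [0.6214 0.1184]
bus3 [0.5642 0.0248]
bus4 [0.608 0.016]
bedFL [0.5422 0.0812]
bedFR [ 0.52   -0.0172]
baseFL [0.469  0.0933]
baseFR [0.4473 0.0112]
blade corner [0.453  0.2789]
blade corner R [0.5216 0.2758]
[[0.5612, 0.0257], [0.5819, 0.1268], [0.6211, 0.1189], [0.6031, 0.0149]]
```

```bash

python3 -m creep '{"dp":[[6.5,16,0],[6.5,16,0],[6.5,16,0],[6.5,16,0],[0,0,45],[0,0,45],[0,0,45],[0,0,45]],"rotation":[[0,0,0],[0,0,0],[0,0,0],[0,0,0],[0,0,0],[0,0,0],[0,0,0],[0,0,0]],"claw":[100,100,100,100,100,100,100,100]}'
python3 -m creep '{"dp":[[0,0,13],[0,0,0],[0,0,0],[0,0,0],[0,0,0],[0,0,0],[0,0,0],[0,0,0]],"rotation":[[0,0,0],[0,0,0],[0,0,0],[0,0,0],[0,0,0],[0,0,0],[0,0,0],[0,0,0]],"claw":[100,80,60,40,20,20,20,20]}'
```

```text
t: 3.4
ee_pos: [0.5959, 0.0923, 0.0666]
eef_rot: [0.0, 0.756, 0.654, 0.0]
force: [-0.4, -0.1, -0.2]
width: 0.0854
gripper_force: 0.0
t: 4.2
ee_pos: [0.5984, 0.0924, 0.0589]
eef_rot: [0.002, 0.756, 0.655, 0.002]
force: [-1.0, 0.4, 7.2]
width: 0.0421
gripper_force: 59.3
```

```bash

python3 -m creep '{"dp":[[0,0,-6],[0,0,-6],[0,0,-5],[15,0,0],[20,0,0],[20,0,0],[20,0,0],[0,0,0]],"rotation":[[0,0,0],[0,0,0],[0,0,0],[0,0,0],[0,0,0],[0,0,0],[0,0,0],[0,0,0]],"claw":[20,20,20,20,20,20,20,20]}'
python3 -m creep '{"dp":[[0,0,-20],[0,0,-35],[0,0,-35],[0,0,-35],[0,0,-35],[0,0,-35],[0,0,-20],[0,0,0]],"rotation":[[0,0,0],[0,0,0],[0,0,0],[0,0,0],[0,0,0],[0,0,0],[0,0,0],[0,0,0]],"claw":[20,20,20,20,20,20,20,20]}'
python3 - <<'E'
from h import *
import pickle
im=get_image("wrist");cv2.imwrite("pics/w2.png",im["pixels"]);t=get_image("side");cv2.imwrite("pics/s2.png",np.vstack([t["pixels"][60:330,150:450],im["pixels"][100:400:1,150:450]]))
pickle.dump(im,open("w2.pkl","wb"))
st()
# bin from top: outer rim by green hull
t=pickle.load(open("top0.pkl","rb"));hsv=cv2.cvtColor(t["pixels"],cv2.COLOR_BGR2HSV);m=cv2.inRange(hsv,(45,80,30),(80,255,255));m[:,:400]=0;m[:,500:]=0
c=max(cv2.findContours(m,0,1)[0],key=cv2.contourArea);print([np.round(onplane(t,*p[0],.055)[:2],3).tolist() for p in cv2.approxPolyDP(c,4,True)])
E
```

```text
t: 5.0
ee_pos: [0.6066, 0.1695, 0.0721]
eef_rot: [-0.0, 0.755, 0.656, 0.0]
force: [0.5, -0.1, -1.4]
width: 0.0416
gripper_force: 59.4
t: 5.8
ee_pos: [0.6084, 0.1668, 0.2919]
eef_rot: [0.002, 0.755, 0.655, 0.003]
force: [0.8, -0.1, -1.6]
width: 0.0414
gripper_force: 59.9
t 5.9 pos [0.6064 0.1665 0.2864] F [-1.  -0.1 -1.7] w 0.0416 gf 59.8 q [ 0.11  0.16  1.66 -0.    1.33  0.25]
[[0.668, -0.456], [0.657, -0.264], [0.485, -0.261], [0.503, -0.465]]
```

View pics/s2.png

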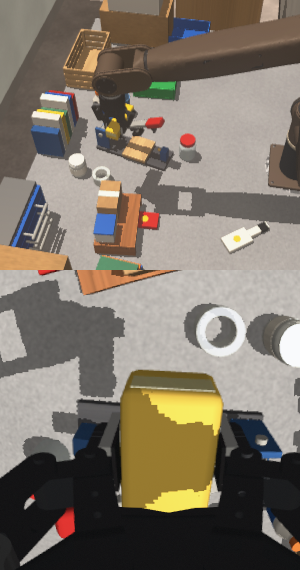

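The upper side view shows the bus lifted clear of the lever. The wrist view below shows it held level between the pads (130,400 to 220,400). Carrying it to the bin, centred at (0.577, -0.362).

```bash

python3 -m creep '{"dp":[[-20,2,0],[-40,3,0],[-43,3.5,0],[-43,3.5,0],[-43,3.5,0],[-43,3.5,0],[-43,3.5,0],[-43,3.5,0]],"rotation":[[0,0,0],[0,0,0],[0,0,0],[0,0,0],[0,0,0],[0,0,0],[0,0,0],[0,0,0]],"claw":[20,20,20,20,20,20,20,20]}'
python3 -m creep '{"dp":[[-43,3.5,0],[-43,3.5,0],[-43,3.5,0],[-30,2,0],[-15,0,0],[0,0,0],[0,0,0],[0,0,0]],"rotation":[[0,0,0],[0,0,0],[0,0,0],[0,0,0],[0,0,-3],[0,0,-4],[0,0,-4],[0,0,0]],"claw":[20,20,20,20,20,20,20,20]}'
python3 - <<'E'
from h import *
im=get_image("wrist");cv2.imwrite("pics/w3.png",im["pixels"])
st();togo((.576,-.3265,.036),93)
hsv=cv2.cvtColor(im["pixels"],cv2.COLOR_BGR2HSV);m=cv2.inRange(hsv,(45,80,30),(80,255,255))
cs=[c for c in cv2.findContours(m,0,1)[0] if cv2.contourArea(c)>300]
for c in cs: print([(p[0].tolist(),np.round(fish(im,*p[0],.055),3).tolist()) for p in cv2.approxPolyDP(c,6,True)])
E
```

```text
t: 6.7
ee_pos: [0.586, -0.1532, 0.2838]
eef_rot: [-0.002, 0.756, 0.655, -0.001]
force: [0.0, -0.3, -1.2]
width: 0.0416
gripper_force: 59.8
t: 7.5
ee_pos: [0.5742, -0.3256, 0.2836]
eef_rot: [-0.003, 0.689, 0.724, -0.0]
force: [0.7, 0.1, -1.6]
width: 0.0419
gripper_force: 59.9
t 7.55 pos [ 0.5744 -0.3255  0.2842] F [ 0.5 -0.2 -1. ] w 0.0417 gf 59.9 q [-0.67  0.23  1.58 -0.    1.34 -0.72]
dp [ -1.9   2.5 248.2] yaw now 92.8 turn z -0.2 tilt [ 0.003 -0.004 -1.   ]
[([249, 127], [0.491, -0.272]), ([256, 252], [0.499, -0.429]), ([269, 242], [0.516, -0.414]), ([280, 202], [0.529, -0.361]), ([360, 205], [0.626, -0.359]), ([373, 242], [0.647, -0.407]), ([387, 254], [0.667, -0.424]), ([393, 126], [0.657, -0.262])]
```

View pics/w3.png

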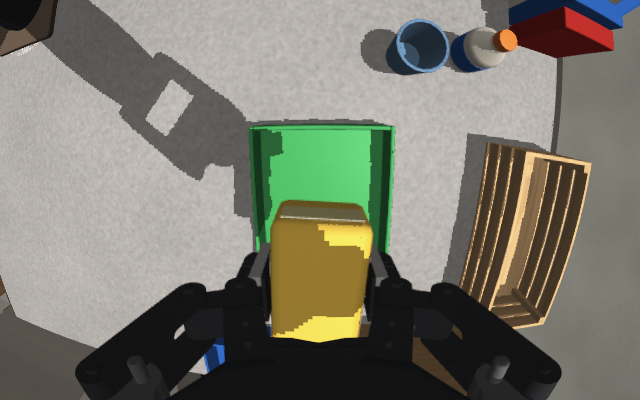

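The bus sits centred over the green bin (rim 249,127 to 393,126) and aligned with it. Lowering and releasing.

```bash

python3 -m creep '{"dp":[[-2,1,30],[-2,1,45],[-1,0,45],[0,0,45],[0,0,35],[0,0,20],[0,0,15],[0,0,8]],"rotation":[[0,0,0],[0,0,0],[0,0,0],[0,0,0],[0,0,0],[0,0,0],[0,0,0],[0,0,0]],"claw":[20,20,20,20,20,20,20,20]}'
python3 -m creep '{"dp":[[0,0,3],[0,0,2],[0,0,0],[0,0,0],[0,0,0],[0,0,0],[0,0,0],[0,0,0]],"rotation":[[0,0,0],[0,0,0],[0,0,0],[0,0,0],[0,0,0],[0,0,0],[0,0,0],[0,0,0]],"claw":[20,20,20,60,80,80,90,90]}'
python3 -m creep '{"dp":[[0,0,-15],[0,0,-30],[0,0,-40],[0,0,-40],[0,0,-40],[0,0,-40],[0,0,0],[0,0,0]],"rotation":[[0,0,0],[0,0,0],[0,0,0],[0,0,0],[0,0,0],[0,0,0],[0,0,0],[0,0,0]],"claw":[90,90,90,90,100,100,100,100]}'
python3 - <<'E'
from h import *
im=get_image("wrist");cv2.imwrite("pics/w4.png",im["pixels"])
st()
hsv=cv2.cvtColor(im["pixels"],cv2.COLOR_BGR2HSV);m=cv2.inRange(hsv,(20,130,80),(35,255,255))
c=max(cv2.findContours(m,0,1)[0],key=cv2.contourArea);print([(p[0].tolist(),np.round(fish(im,*p[0],.049),3).tolist()) for p in cv2.approxPolyDP(c,6,True)])
togo((.462,.305,.21),5)
E
```

```text
t: 8.35
ee_pos: [0.5767, -0.33, 0.042]
eef_rot: [-0.002, 0.689, 0.724, -0.0]
force: [-0.3, -0.3, -0.9]
width: 0.0414
gripper_force: 59.7
t: 9.15
ee_pos: [0.5776, -0.3309, 0.0396]
eef_rot: [0.0, 0.689, 0.725, 0.0]
force: [-0.0, 0.3, 0.7]
width: 0.0769
gripper_force: 0.0
t: 9.95
ee_pos: [0.5781, -0.3313, 0.2474]
eef_rot: [0.002, 0.689, 0.725, 0.0]
force: [-1.0, 0.0, -0.8]
width: 0.085
gripper_force: 0.0
t 10.0 pos [ 0.5773 -0.3307  0.2448] F [-0.7 -0.1 -0.6] w 0.0853 gf 0.0 q [-0.67  0.27  1.61 -0.    1.27 -0.72]
[([305, 148], [0.564, -0.298]), ([294, 256], [0.556, -0.424]), ([326, 261], [0.593, -0.428]), ([338, 156], [0.599, -0.305])]
dp [640.7 -83.4  34.6] yaw now 92.9 turn z 87.9 tilt [-0.  0. -1.]
```

```bash

python3 -m creep '{"dp":[[49,-8,0],[49,-8,0],[49,-8,0],[49,-8,0],[49,-8,0],[49,-8,0],[49,-8,0],[49,-8,0]],"rotation":[[0,0,0],[0,0,0],[0,0,0],[0,0,0],[0,0,0],[0,0,0],[0,0,0],[0,0,0]],"claw":[100,100,100,100,100,100,100,100]}'
python3 -m creep '{"dp":[[49,-8,0],[49,-8,0],[49,-8,0],[49,-8,0],[49,-8,0],[0,0,0],[0,0,0],[0,0,0]],"rotation":[[0,0,0],[0,0,0],[0,0,0],[0,0,0],[0,0,0],[0,0,8],[0,0,8],[0,0,8]],"claw":[100,100,100,100,100,100,100,100]}'
python3 -m creep '{"dp":[[0,0,0],[0,0,0],[0,0,0],[0,0,0],[0,0,0],[0,0,0],[0,0,0],[0,0,0]],"rotation":[[0,0,8],[0,0,8],[0,0,8],[0,0,8],[0,0,8],[0,0,8],[0,0,8],[0,0,8]],"claw":[100,100,100,100,100,100,100,100]}'
python3 - <<'E'
from h import *
im=get_image("wrist");cv2.imwrite("pics/w5.png",im["pixels"])
st()
hsv=cv2.cvtColor(im["pixels"],cv2.COLOR_BGR2HSV);m=cv2.inRange(hsv,(0,140,60),(6,255,255))|cv2.inRange(hsv,(20,130,80),(35,255,255))
for c in cv2.findContours(m,0,1)[0]:
    if cv2.contourArea(c)>150: print([(p[0].tolist(),np.round(fish(im,*p[0],.018),3).tolist()) for p in cv2.approxPolyDP(c,5,True)])
m=cv2.inRange(hsv,(20,130,80),(35,255,255))
for c in cv2.findContours(m,0,1)[0]:
    if cv2.contourArea(c)>50: (u,v),r=cv2.minEnclosingCircle(c);print("dot",u,v,r,fish(im,u,v,.018))
togo((.462,.305,.21),5)
E
```

```text
t: 10.8
ee_pos: [0.492, 0.0593, 0.2422]
eef_rot: [-0.002, 0.689, 0.724, -0.001]
force: [1.0, -0.3, -0.3]
width: 0.0854
gripper_force: 0.0
t: 11.6
ee_pos: [0.4403, 0.3004, 0.2418]
eef_rot: [-0.0, 0.826, 0.564, -0.002]
force: [-0.1, -0.2, -0.6]
width: 0.0853
gripper_force: 0.0
t: 12.4
ee_pos: [0.4407, 0.2996, 0.2419]
eef_rot: [0.001, 0.999, 0.04, -0.002]
force: [0.2, -0.8, -0.1]
width: 0.0853
gripper_force: 0.0
t 12.45 pos [0.4407 0.2996 0.2419] F [ 0.2 -0.2  0.1] w 0.0856 gf 0.0 q [ 0.41 -0.02  1.93  0.    1.24  1.9 ]
[([551, 221], [0.406, -0.057]), ([533, 236], [0.38, -0.026]), ([542, 263], [0.335, -0.066]), ([553, 261], [0.338, -0.092]), ([566, 240], [0.376, -0.107]), ([563, 227], [0.397, -0.089])]
[([105, 186], [0.408, 0.591]), ([75, 212], [0.363, 0.662]), ([115, 275], [0.266, 0.599]), ([148, 252], [0.316, 0.528])]
[([618, 134], [0.565, -0.191]), ([609, 141], [0.548, -0.165]), ([618, 192], [0.468, -0.227]), ([611, 202], [0.448, -0.211]), ([626, 210], [0.437, -0.275]), ([639, 206], [0.449, -0.327]), ([634, 146], [0.555, -0.254])]
[([337, 112], [0.514, 0.284]), ([289, 114], [0.508, 0.337]), ([288, 165], [0.449, 0.334]), ([334, 166], [0.452, 0.281])]
dot 106.30850982666016 234.1170196533203 10.550000190734863 [0.33442506 0.60087135]
dot 312.1000061035156 128.3000030517578 10.358668327331543 [0.49330248 0.30976211]
dp [21.8 -3.8 31.8] yaw now 4.3 turn z -0.7 tilt [-0.004  0.001 -1.   ]
```

View pics/w5.png

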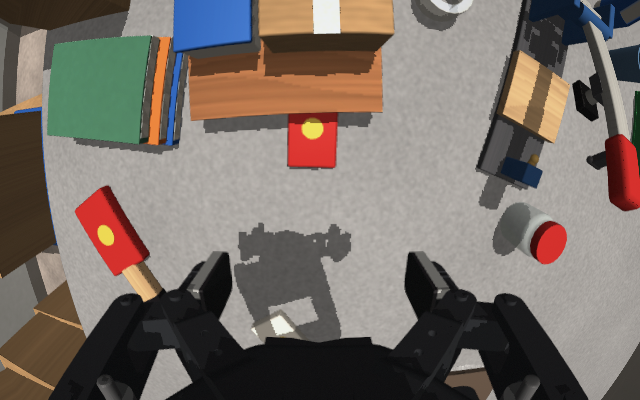

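The red blade (288,112 to 337,166) with its dot at (312,128) is clear in front of the rack. Yaw is about 3°. Gripping the blade sides and pulling it out.

```bash

python3 -m creep '{"dp":[[12,-3.5,10],[12,-3.5,40],[0,0,45],[0,0,45],[0,0,45],[0,0,20],[0,0,10],[0,0,6]],"rotation":[[0,0,1.2],[0,0,0],[0,0,0],[0,0,0],[0,0,0],[0,0,0],[0,0,0],[0,0,0]],"claw":[100,100,100,100,100,100,100,100]}'
python3 -m creep '{"dp":[[0,0,0],[0,0,0],[0,0,0],[0,0,0],[0,0,0],[0,0,0],[0,0,0],[0,0,0]],"rotation":[[0,0,0],[0,0,0],[0,0,0],[0,0,0],[0,0,0],[0,0,0],[0,0,0],[0,0,0]],"claw":[85,70,60,50,40,40,40,40]}'
python3 -c "
from h import *
st()"
```

```text
t: 13.25
ee_pos: [0.4643, 0.3085, 0.0217]
eef_rot: [0.0, 0.999, 0.033, -0.001]
force: [0.1, 0.5, 0.8]
width: 0.0856
gripper_force: 0.0
t: 14.05
ee_pos: [0.4668, 0.3096, 0.0256]
eef_rot: [-0.001, 0.999, 0.032, 0.002]
force: [-1.6, 0.4, 7.0]
width: 0.0539
gripper_force: 63.7
t 14.05 pos [0.4668 0.3096 0.0256] F [-1.6  0.4  7. ] w 0.0539 gf 63.7 q [0.4  0.33 1.99 0.   0.82 1.91]
```

```bash

python3 -m creep '{"dp":[[-10,0,0],[-18,0,0],[-22,0,0],[-22,0,0],[-22,0,0],[-20,0,0],[-12,0,0],[-4,0,0]],"rotation":[[0,0,0],[0,0,0],[0,0,0],[0,0,0],[0,0,0],[0,0,0],[0,0,0],[0,0,0]],"claw":[40,40,40,40,40,40,40,40]}'
python3 -m creep '{"dp":[[0,0,0],[0,0,0],[0,0,0],[0,0,0],[0,0,0],[0,0,-20],[0,0,-45],[0,0,-45]],"rotation":[[0,0,0],[0,0,0],[0,0,0],[0,0,0],[0,0,0],[0,0,0],[0,0,0],[0,0,0]],"claw":[40,60,75,85,100,100,100,100]}'
python3 -m creep '{"dp":[[20,0,-30],[20,0,-30],[20,0,-20],[10,0,0],[0,0,0],[0,0,0],[0,0,0],[0,0,0]],"rotation":[[0,0,0],[0,0,0],[0,0,0],[0,0,0],[0,0,0],[0,0,0],[0,0,0],[0,0,0]],"claw":[100,100,100,100,100,100,100,100]}'
python3 - <<'E'
from h import *
im=get_image("wrist");cv2.imwrite("pics/w6.png",im["pixels"])
st()
hsv=cv2.cvtColor(im["pixels"],cv2.COLOR_BGR2HSV)
m=cv2.inRange(hsv,(0,140,60),(6,255,255))|cv2.inRange(hsv,(20,130,80),(35,255,255))
for c in cv2.findContours(m,0,1)[0]:
    if cv2.contourArea(c)>300: print([(p[0].tolist(),np.round(fish(im,*p[0],.018),3).tolist()) for p in cv2.approxPolyDP(c,5,True)])
m=cv2.inRange(hsv,(20,130,80),(35,255,255))
for c in cv2.findContours(m,0,1)[0]:
    if cv2.contourArea(c)>50: (u,v),r=cv2.minEnclosingCircle(c);print("dot",u,v,r,fish(im,u,v,.018))
E
```

```text
t: 14.85
ee_pos: [0.3371, 0.3018, 0.0256]
eef_rot: [-0.001, 0.999, 0.033, 0.004]
force: [3.1, 0.5, 4.9]
width: 0.054
gripper_force: 63.6
t: 15.65
ee_pos: [0.3341, 0.2997, 0.1329]
eef_rot: [0.001, 0.999, 0.032, -0.002]
force: [0.4, 0.1, 0.5]
width: 0.0854
gripper_force: 0.0
t: 16.45
ee_pos: [0.4041, 0.3048, 0.2118]
eef_rot: [0.001, 0.999, 0.032, -0.001]
force: [0.1, 0.3, -0.9]
width: 0.0855
gripper_force: 0.0
t 16.5 pos [0.4044 0.3049 0.2122] F [ 0.4 -0.4  0.3] w 0.0853 gf 0.0 q [ 0.45 -0.05  2.02  0.    1.18  1.95]
[([577, 197], [0.412, -0.064]), ([561, 209], [0.392, -0.034]), ([570, 243], [0.341, -0.077]), ([586, 235], [0.354, -0.113]), ([593, 217], [0.384, -0.119]), ([589, 202], [0.406, -0.097])]
[([294, 175], [0.409, 0.33]), ([293, 250], [0.322, 0.327]), ([339, 252], [0.323, 0.275]), ([342, 176], [0.411, 0.279])]
[([95, 168], [0.407, 0.587]), ([62, 199], [0.362, 0.662]), ([105, 266], [0.267, 0.597]), ([139, 240], [0.315, 0.527])]
dot 93.5 221.5 11.423759460449219 [0.33367288 0.60258021]
dot 317.0 216.5 10.594910621643066 [0.36408598 0.30277113]
```

View pics/w6.png

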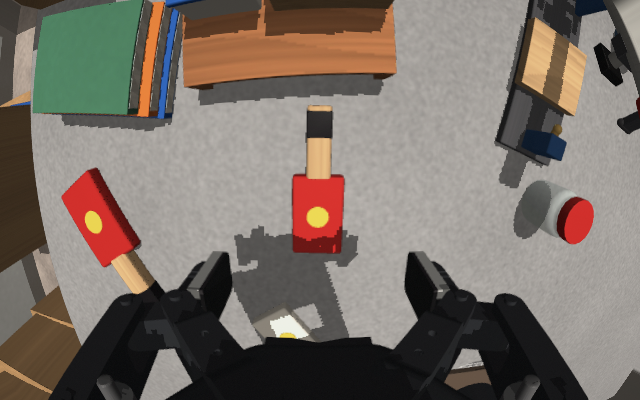

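The paddle is fully out. Its dot is at (317,216), and the handle reaches (319,105), clear of the rack. Gripping the handle.

```bash

python3 -m creep '{"dp":[[20,0,10],[19,1,30],[0,0,45],[0,0,45],[0,0,40],[0,0,12],[0,0,6],[0,0,4]],"rotation":[[0,0,1.2],[0,0,0],[0,0,0],[0,0,0],[0,0,0],[0,0,0],[0,0,0],[0,0,0]],"claw":[100,100,100,100,100,100,100,100]}'
python3 -m creep '{"dp":[[0,0,1],[0,0,0],[0,0,0],[0,0,0],[0,0,0],[0,0,0],[0,0,0],[0,0,0]],"rotation":[[0,0,0],[0,0,0],[0,0,0],[0,0,0],[0,0,0],[0,0,0],[0,0,0],[0,0,0]],"claw":[80,60,40,20,5,5,5,5]}'
python3 -c "
from h import *
st()"
```

```text
t: 17.3
ee_pos: [0.4454, 0.3068, 0.0225]
eef_rot: [-0.0, 1.0, 0.022, 0.001]
force: [0.5, -0.3, 0.1]
width: 0.0856
gripper_force: 0.0
t: 18.1
ee_pos: [0.4452, 0.3066, 0.0215]
eef_rot: [-0.0, 1.0, 0.021, 0.001]
force: [-0.1, -1.0, 5.9]
width: 0.024
gripper_force: 61.3
t 18.1 pos [0.4452 0.3066 0.0215] F [-0.1 -1.   5.9] w 0.024 gf 61.3 q [ 0.42  0.3   2.03 -0.    0.81  1.94]
```

```bash

python3 -m creep '{"dp":[[0,0,-10],[0,0,-25],[0,0,-35],[0,0,-35],[0,0,-35],[0,0,-30],[0,0,-15],[0,0,0]],"rotation":[[0,0,0],[0,0,0],[0,0,0],[0,0,0],[0,0,0],[0,0,0],[0,0,-3],[0,0,-6]],"claw":[5,5,5,5,5,5,5,5]}'
python3 -m creep '{"dp":[[0,0,0],[0,0,0],[0,0,0],[0,0,0],[0,0,0],[0,0,0],[0,0,0],[0,0,0]],"rotation":[[0,0,-8],[0,0,-8],[0,0,-8],[0,0,-8],[0,0,-8],[0,0,-8],[0,0,-8],[0,0,-8]],"claw":[5,5,5,5,5,5,5,5]}'
python3 - <<'E'
from h import *
im=get_image("wrist");cv2.imwrite("pics/w7.png",im["pixels"])
st();togo((.607,.168,.2),77.3)
hsv=cv2.cvtColor(im["pixels"],cv2.COLOR_BGR2HSV)
_,M=tool();p=sensors.state()["ee_pos"]
m=cv2.inRange(hsv,(20,130,80),(35,255,255))
for c in cv2.findContours(m,0,1)[0]:
    if cv2.contourArea(c)>50:
        (u,v),r=cv2.minEnclosingCircle(c);f=fish(im,u,v,p[2]-.0035);print("dot",u,v,r,f,"tool frame mm",M.T@(np.r_[f,p[2]-.0035]-p)*1000)
E
```

```text
t: 18.9
ee_pos: [0.4455, 0.3068, 0.2088]
eef_rot: [-0.001, 0.995, 0.102, 0.003]
force: [0.0, 0.1, -1.4]
width: 0.0245
gripper_force: 60.5
t: 19.7
ee_pos: [0.4436, 0.3059, 0.2048]
eef_rot: [-0.0, 0.789, 0.614, -0.001]
force: [-0.0, 0.8, -1.6]
width: 0.0241
gripper_force: 60.4
t 19.75 pos [0.4437 0.3059 0.2048] F [ 0.2  0.3 -0.9] w 0.0246 gf 60.4 q [0.42 0.03 1.95 0.   1.16 0.66]
dp [-94.3 191.8   4.6] yaw now 76.0 turn z -1.3 tilt [-0.001 -0.001 -1.   ]
dot 610.0 309.0 38.94878387451172 [0.66006439 0.19226512] tool frame mm [-57.91265466 237.45214104   3.26615179]
dot 114.0 215.0 8.944372177124023 [0.34717652 0.35773054] tool frame mm [  26.94573397 -106.17055806    3.60375578]
```

View pics/w7.png

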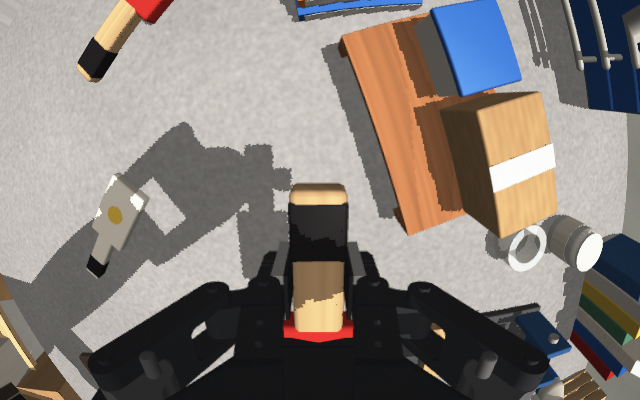

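The wrist view shows the handle held squarely (320,240), with the blade hidden behind the gripper. I've used all my picture views, so from here I check by numbers, using the dot seen from the top and side cameras.

```bash

python3 -m creep '{"dp":[[-8,15,0],[-14,28,0],[-14,30,0],[-14,30,0],[-14,30,0],[-14,28,0],[-10,20,0],[-6,11,0]],"rotation":[[0,0,-1.3],[0,0,0],[0,0,0],[0,0,0],[0,0,0],[0,0,0],[0,0,0],[0,0,0]],"claw":[5,5,5,5,5,5,5,5]}'
cat >> h.py <<'E'
def dots(exp,rad=30,lo=(20,130,80),hi=(35,255,255),minA=4):
    """find yellow blob near the projection of exp in top and side, triangulate"""
    A=[]
    for n in("top","side"):
        im=get_image(n);e=proj(im,exp);hsv=cv2.cvtColor(im["pixels"],cv2.COLOR_BGR2HSV)
        best=None
        for c in cv2.findContours(cv2.inRange(hsv,lo,hi),0,1)[0]:
            m=cv2.moments(c)
            if m["m00"]<minA: continue
            g=np.array([m["m10"],m["m01"]])/m["m00"]
            if np.hypot(*(g-e))<rad: print(n,"exp",np.round(e,1),"blob",np.round(g,1),"A",m["m00"]); best=g if best is None or np.hypot(*(g-e))<np.hypot(*(best-e)) else best
        if best is not None: o,d=ray(im,*best);A.append((o,d/np.linalg.norm(d)))
    if len(A)==2:
        P=[np.eye(3)-np.outer(d,d) for o,d in A];x=np.linalg.solve(P[0]+P[1],P[0]@A[0][0]+P[1]@A[1][0])
        print("tri",np.round(x,4),"miss mm",[round(1000*np.linalg.norm(p@(x-o)),1) for p,(o,d) in zip(P,A)]);return x
E
python3 - <<'E'
from h import *
st();p,M=tool();togo((.607,.168,.067),77.3)
e=p+M@np.array([-.0795,0,0.0035]);print("exp",e);x=dots(e)
if x is not None: print("tool mm",M.T@(x-p)*1000)
E
```

```text
t: 20.55
ee_pos: [0.6102, 0.169, 0.2048]
eef_rot: [-0.0, 0.785, 0.619, -0.0]
force: [0.1, 0.3, -0.4]
width: 0.0243
gripper_force: 60.4
t 20.55 pos [0.6102 0.169  0.2048] F [ 0.1  0.3 -0.4] w 0.0243 gf 60.4 q [0.11 0.23 1.72 0.   1.19 0.34]
dp [ -1.7  -2.7 137.8] yaw now 76.6 turn z -0.7 tilt [-0.    -0.001 -1.   ]
exp [0.59170064 0.0916895  0.20128357]
top exp [323.8 162.4] blob [324.1 162.4] A 27.0
side exp [277.  188.3] blob [278.  188.4] A 11.5
tri [0.5901 0.0906 0.2006] miss mm [np.float64(1.6), np.float64(1.6)]
tool mm [-80.89676032  -1.35717019   4.2094871 ]
```

```bash

python3 -m creep '{"dp":[[-1,-2,15],[-1,-1,30],[0,0,30],[0,0,30],[0,0,18],[0,0,10],[0,0,5],[0,0,0]],"rotation":[[0,0,-0.7],[0,0,0],[0,0,0],[0,0,0],[0,0,0],[0,0,0],[0,0,0],[0,0,0]],"claw":[5,5,5,5,5,5,5,5]}'
python3 -m creep '{"dp":[[-6,0,0],[-10,0,0],[-12,0,0],[-12,0,0],[-12,0,0],[-10,0,0],[-4,0,0],[0,0,0]],"rotation":[[0,0,0],[0,0,0],[0,0,0],[0,0,0],[0,0,0],[0,0,0],[0,0,0],[0,0,0]],"claw":[5,5,5,5,5,5,5,5]}'
python3 - <<'E'
from h import *
st();togo((.592,.102,.0515),77.3)
im=get_image("top");hsv=cv2.cvtColor(im["pixels"],cv2.COLOR_BGR2HSV);m=cv2.inRange(hsv,(10,50,110),(22,190,255));m[:,:320]=0;m[:,365:]=0;m[:150]=0;m[205:]=0
for c in cv2.findContours(m,0,1)[0]:
    if cv2.contourArea(c)>15: print([(p[0].tolist(),np.round(onplane(im,*p[0],.03)[:2],3).tolist()) for p in cv2.approxPolyDP(c,2,True)])
ex=np.array([.9755,-.2198]);ey=np.array([.2198,.9755]);c0=np.array([.573,.023])
for a,b in((-45,50),(-45,-50),(45,-50),(45,50)): print("pred corner px",a,b,np.round(proj(im,np.r_[c0+a*ex/1000+b*ey/1000,.03]),1))
E
```

```text
t: 21.45
ee_pos: [0.6055, 0.1697, 0.067]
eef_rot: [-0.0, 0.78, 0.626, -0.0]
force: [-0.2, -0.8, -1.2]
width: 0.0246
gripper_force: 60.4
t: 22.25
ee_pos: [0.5917, 0.104, 0.0673]
eef_rot: [-0.0, 0.78, 0.625, 0.0]
force: [-0.0, -0.0, -1.4]
width: 0.0242
gripper_force: 60.4
t 22.25 pos [0.5917 0.104  0.0673] F [-0.  -0.  -1.4] w 0.0242 gf 60.4 q [0.01 0.34 1.88 0.   0.93 0.23]
dp [-1.8  0.8 15.8] yaw now 77.4 turn z 0.1 tilt [ 0. -0. -1.]
[([348, 167], [0.615, -0.0]), ([355, 171], [0.599, -0.026]), ([352, 188], [0.533, -0.013]), ([345, 190], [0.526, 0.014]), ([352, 191], [0.522, -0.013]), ([356, 169], [0.607, -0.031])]
pred corner px -45 50 [326.9 186.8]
pred corner px -45 -50 [352.9 192. ]
pred corner px 45 -50 [357.4 169.1]
pred corner px 45 50 [331.6 164.1]
```

```bash

python3 -m creep '{"dp":[[-0.5,0.5,5],[0,0,5],[0,0,4],[0,0,2],[0,0,1],[0,0,0],[0,0,0],[0,0,0]],"rotation":[[0,0,0],[0,0,0],[0,0,0],[0,0,0],[0,0,0],[0,0,0],[0,0,0],[0,0,0]],"claw":[5,5,5,5,5,5,10,20]}'
python3 -m creep '{"dp":[[0,0,0],[0,0,0],[0,0,0],[0,0,0],[0,0,-10],[0,0,-20],[0,0,-30],[0,0,-30]],"rotation":[[0,0,0],[0,0,0],[0,0,0],[0,0,0],[0,0,0],[0,0,0],[0,0,0],[0,0,0]],"claw":[35,50,60,70,70,70,70,70]}'
python3 -m creep '{"dp":[[0,0,-40],[0,0,-40],[10,0,-30],[30,0,0],[30,0,0],[30,0,0],[0,0,0],[0,0,0]],"rotation":[[0,0,0],[0,0,0],[0,0,0],[0,0,0],[0,0,0],[0,0,0],[0,0,0],[0,0,0]],"claw":[50,30,10,0,0,0,0,0]}'
python3 - <<'E'
from h import *
import pickle
st()
im=get_image("wrist");cv2.imwrite("pics/w8.png",im["pixels"]);pickle.dump(im,open("w8.pkl","wb"))
hsv=cv2.cvtColor(im["pixels"],cv2.COLOR_BGR2HSV)
for nm,m,z,mi in(("red",cv2.inRange(hsv,(0,140,50),(6,255,255)),.048,150),("dot",cv2.inRange(hsv,(20,130,80),(35,255,255)),.048,10),("wood",cv2.inRange(hsv,(8,50,90),(22,190,255)),.03,150)):
  for c in cv2.findContours(m,0,1)[0]:
    x,y,w,h=cv2.boundingRect(c)
    if cv2.contourArea(c)>mi:
        f=[np.round(fish(im,*p[0],z),3) for p in cv2.approxPolyDP(c,4,True)]
        if np.hypot(*(np.mean(f,0)-[.57,.05]))<.12: print(nm,cv2.contourArea(c),[a.tolist() for a in f])
for n in("top","side"):
    t=get_image(n);hsv=cv2.cvtColor(t["pixels"],cv2.COLOR_BGR2HSV)
    for c in cv2.findContours(cv2.inRange(hsv,(0,140,50),(6,255,255)),0,1)[0]:
        f=[onplane(t,*p[0],.048)[:2] for p in c]
        if cv2.contourArea(c)>10 and np.hypot(*(np.mean(f,0)-[.57,.04]))<.12: print(n,cv2.contourArea(c),[np.round(onplane(t,*p[0],.048)[:2],3).tolist() for p in cv2.approxPolyDP(c,2,True)])
E
```

```text
t: 23.1
ee_pos: [0.592, 0.1045, 0.0512]
eef_rot: [-0.0, 0.78, 0.626, -0.0]
force: [-4.1, 0.4, 5.4]
width: 0.024
gripper_force: 61.2
t: 23.9
ee_pos: [0.5919, 0.1041, 0.1415]
eef_rot: [-0.0, 0.78, 0.626, -0.0]
force: [-0.6, 0.1, 0.7]
width: 0.0601
gripper_force: 0.0
t: 24.7
ee_pos: [0.6137, 0.2021, 0.2507]
eef_rot: [0.0, 0.78, 0.626, -0.0]
force: [0.6, -0.4, -0.3]
width: -0.0002
gripper_force: 0.0
t 24.7 pos [0.6137 0.2021 0.2507] F [ 0.6 -0.4 -0.3] w -0.0002 gf 0.0 q [ 0.16  0.22  1.65 -0.    1.27  0.38]
red 156.0 [[0.578, 0.011], [0.565, 0.012], [0.558, -0.014], [0.575, -0.014]]
dot 10.5 [[0.568, 0.017], [0.577, 0.017]]
top 329.0 [[0.608, 0.061], [0.559, 0.073], [0.547, 0.051], [0.509, 0.052], [0.504, 0.026], [0.534, 0.018], [0.545, -0.012], [0.587, -0.021], [0.595, 0.001], [0.565, 0.01], [0.573, 0.043], [0.604, 0.039]]
side 253.5 [[0.593, -0.008], [0.604, 0.076], [0.588, 0.064], [0.558, 0.086], [0.539, -0.002]]
```

The paddle lies on the bed with its blade centre at about (0.575, 0.025), against a bed centre of about (0.575, 0.026), and square to within about 1°. Now the lever: move the closed fingers over the grip, then follow its arc down.

```bash

python3 -m creep '{"dp":[[-23,-8,0],[-23,-8,0],[-23,-8,0],[-23,-8,0],[-23,-8,0],[-23,-8,0],[-23,-8,0],[-20,-7,0]],"rotation":[[0,0,0],[0,0,0],[0,0,0],[0,0,0],[0,0,0],[0,0,0],[0,0,0],[0,0,0]],"claw":[0,0,0,0,0,0,0,0]}'
python3 - <<'E'
from h import *
st();togo((.5137,.0386,.220),77.3)
x=dots((.5137,.0386,.203),25,(0,140,50),(6,255,255),20)
E
```

```text
t: 25.65
ee_pos: [0.5121, 0.0369, 0.2505]
eef_rot: [0.0, 0.781, 0.625, -0.0]
force: [0.1, 0.0, 0.0]
width: -0.0001
gripper_force: 0.0
t 25.65 pos [0.5121 0.0369 0.2505] F [0.1 0.  0. ] w -0.0001 gf 0.0 q [-0.13 -0.08  1.97 -0.    1.25  0.09]
dp [ 2.   1.2 30.5] yaw now 77.4 turn z 0.1 tilt [-0.  0. -1.]
side exp [303.  179.4] blob [304.1 182.6] A 118.0
```

```bash

python3 -m creep '{"dp":[[2,1,15],[0,0,15],[0,-7,12],[0,-6,12.5],[0,-5.5,13],[0,-4.5,13.5],[0,-4,13.5],[0,0,0]],"rotation":[[0,0,0],[0,0,0],[0,0,0],[0,0,0],[0,0,0],[0,0,0],[0,0,0],[0,0,0]],"claw":[0,0,0,0,0,0,0,0]}'
python3 -c "
from h import *
st()"
```

```text
t: 26.55
ee_pos: [0.4859, 0.0468, 0.1531]
eef_rot: [-0.002, 0.78, 0.626, -0.002]
force: [-0.1, 0.4, 1.1]
width: -0.0002
gripper_force: 1.0
t 26.55 pos [0.4859 0.0468 0.1531] F [-0.1  0.4  1.1] w -0.0002 gf 1.0 q [-0.11 -0.02  2.11  0.    1.07  0.11]
```

```bash

python3 -m creep '{"dp":[[0,-2,10],[0,-1,8],[0,-1,6],[0,0,5],[0,0,4],[0,0,3],[0,0,3],[0,0,0]],"rotation":[[0,0,0],[0,0,0],[0,0,0],[0,0,0],[0,0,0],[0,0,0],[0,0,0],[0,0,0]],"claw":[0,0,0,0,0,0,0,0]}'
python3 - <<'E'
from h import *
st()
dots((.4813,.0459,.09),30,(0,140,50),(6,255,255),20)
E
```

```text
t: 27.35
ee_pos: [0.4836, 0.0472, 0.116]
eef_rot: [-0.0, 0.78, 0.626, -0.001]
force: [-0.9, 0.5, 0.9]
width: -0.0002
gripper_force: 0.0
t 27.35 pos [0.4836 0.0472 0.116 ] F [-0.9  0.5  0.9] w -0.0002 gf 0.0 q [-0.11  0.02  2.13 -0.    0.98  0.11]
top exp [337.2 199.4] blob [334.6 170.2] A 25.5
side exp [312.2 203.7] blob [285.7 210. ] A 104.5
side exp [312.2 203.7] blob [312.4 206.2] A 82.5
side exp [312.2 203.7] blob [337.4 199.8] A 127.5
tri [0.5292 0.0592 0.1121] miss mm [np.float64(54.0), np.float64(54.0)]
```

```bash

python3 -m creep '{"dp":[[0,0,3],[0,0,3],[0,0,2],[0,0,2],[0,0,2],[0,0,0],[0,0,0],[0,0,0]],"rotation":[[0,0,0],[0,0,0],[0,0,0],[0,0,0],[0,0,0],[0,0,0],[0,0,0],[0,0,0]],"claw":[0,0,0,0,0,0,0,0]}'
```

```text
t: 28.25
ee_pos: [0.4848, 0.0471, 0.1116]
eef_rot: [-0.001, 0.78, 0.626, -0.002]
force: [-19.6, 0.1, 38.9]
width: -0.0002
gripper_force: 19.5
```

```bash

python3 -m creep '{"dp":[[0,0,-4],[0,0,-6],[0,0,-15],[0,0,-30],[0,0,-45],[0,0,-45],[0,0,-20],[0,0,0]],"rotation":[[0,0,0],[0,0,0],[0,0,0],[0,0,0],[0,0,0],[0,0,0],[0,0,0],[0,0,0]],"claw":[0,0,0,0,0,0,0,0]}'
python3 -m creep '{"dp":[[30,0,0],[40,0,0],[40,0,0],[40,0,0],[40,0,0],[0,0,0],[0,0,0],[0,0,0]],"rotation":[[0,0,0],[0,0,0],[0,0,0],[0,0,0],[0,0,0],[0,0,0],[0,0,0],[0,0,0]],"claw":[0,0,0,0,0,0,0,0]}'
python3 - <<'E'
from h import *
import pickle
st()
R_=((0,140,50),(6,255,255))
dots((.4813,.0459,.09),12,*R_,20)
t=get_image("top");s=get_image("side");w=get_image("wrist")
for z in(.203,.15,.09): print(z,np.round(proj(t,(.5137 if z>.2 else .4813,.04,z)),1))
for n,im in(("top",t),("side",s)):
    hsv=cv2.cvtColor(im["pixels"],cv2.COLOR_BGR2HSV)
    for c in cv2.findContours(cv2.inRange(hsv,*R_),0,1)[0]:
        f=[onplane(im,*p[0],.048)[:2] for p in c]
        if cv2.contourArea(c)>10 and np.hypot(*(np.mean(f,0)-[.54,.03]))<.13: print(n,cv2.contourArea(c),np.round(cv2.boundingRect(c)),[np.round(onplane(im,*p[0],.048)[:2],3).tolist() for p in cv2.approxPolyDP(c,2,True)])
# bystander change check vs the start pictures (top)
t0=pickle.load(open("top0.pkl","rb"));d=cv2.absdiff(t0["pixels"],t["pixels"]).max(2)
for n,c in dict(tin=(308,130),tape=(303,152),glue=(386,127),cup=(393,148),jar=(349,223),books=(198,190)).items(): print(n,round(float(d[c[1]-9:c[1]+10,c[0]-9:c[0]+10].mean()),1))
hsv=cv2.cvtColor(t["pixels"],cv2.COLOR_BGR2HSV);m=cv2.inRange(hsv,(20,130,80),(35,255,255));m[:,:400]=0;m[:,500:]=0
for c in cv2.findContours(m,0,1)[0]:
    if cv2.contourArea(c)>20: print("bus",[np.round(onplane(t,*p,.049)[:2],3).tolist() for p in cv2.boxPoints(cv2.minAreaRect(c))])
E
```

```text
t: 29.05
ee_pos: [0.4863, 0.0469, 0.2738]
eef_rot: [0.003, 0.78, 0.626, 0.003]
force: [0.6, 0.3, 0.4]
width: -0.0005
gripper_force: 0.0
t: 29.85
ee_pos: [0.5249, 0.2319, 0.2681]
eef_rot: [-0.0, 0.78, 0.625, -0.001]
force: [0.2, 0.2, 0.0]
width: -0.0
gripper_force: 0.0
t 29.85 pos [0.5249 0.2319 0.2681] F [0.2 0.2 0. ] w -0.0 gf 0.0 q [ 0.24  0.05  1.81 -0.    1.29  0.46]
top exp [337.2 199.4] blob [337.3 199.6] A 140.5
side exp [312.2 203.7] blob [312.1 205. ] A 130.0
tri [0.4819 0.0454 0.0819] miss mm [np.float64(0.1), np.float64(0.1)]
0.203 [339.6 184.5]
0.15 [339.4 196.6]
0.09 [338.8 199.4]
top 138.5 [332 191  12  18] [[0.52, 0.052], [0.464, 0.065], [0.456, 0.035], [0.516, 0.022]]
top 86.5 [345 171  10  16] [[0.595, 0.005], [0.542, 0.014], [0.538, -0.005], [0.587, -0.021]]
top 95.5 [329 168  11  16] [[0.608, 0.061], [0.559, 0.073], [0.55, 0.047], [0.604, 0.035]]
side 17.5 [277 206   5   8] [[0.601, 0.042], [0.604, 0.076], [0.592, 0.065]]
side 131.0 [304 199  17  13] [[0.51, -0.007], [0.514, 0.032], [0.465, 0.042], [0.46, 0.003]]
tin 4.5
tape 4.8
glue 4.9
cup 5.3
jar 4.7
books 4.3
bus [[0.596, -0.302], [0.593, -0.43], [0.555, -0.427], [0.558, -0.3]]
```

```bash
python3 -c "
from workcell import order
print(order.job_done())"
```

```text
the job is handed in; nothing more can be done
None
```

The job is handed in at about 30 s: the bus stands in the green bin, the small red paddle lies square and centred on the bed to within about 2 mm, and the catch holds the lever down by itself with the pad over the blade. The bystanders look unmoved in the top view; the last checks were by measurement only, as I had used all 10 picture views.

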